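Sort mill jars by feel: free ones on the jar mill, set ones to soak

TASK

Before the jar mill is run, sort the three sealed porcelain jars that lie between the two wooden sticks: pick each up and tilt it end to end to feel whether the heavy slug inside slides or has set fast. Lay every jar whose slug slides on the blue mill, down between its two rollers and in line with them, and every jar that is set solid in the grey soak tray. Set each one down without dropping it, let go, and leave the pots and the tape where they are.

Things in the scene. Friction and masses are not known exactly. Their poses are not given: they have to be found in the camera images.
- jar_1: sealed porcelain jar, a white cylinder 54 mm across, 84 mm long, with a black rubber tyre (57 mm across, 9 mm wide) round each end; a lid and clamp stand 9 mm out of one end. Origin: its middle, on the axis; y is the cylinder's axis, to the lid. Starts at one end of a row, 10 mm gaps, lying between two sticks 9 mm high, its axis 31 mm above the worktop
- jar_2: middle jar, made like jar_1. Sealed in each jar is either a loose 0.22 kg slug, which slides 22 mm either way along the axis when tilted 25 degrees or more and stays there when level again (the moment about the grip then differs by 0.09 N m between the ends), or an equally heavy cake set fast, moving 2 mm at most. Weight (0.44 to 0.58 kg) and looks do not tell which
- jar_3: third jar of the row, made like jar_1. Each of the three may hold either kind, drawn anew each time. No pose is given of what is inside; the loose slugs are called slug_a and slug_b (one of them may be no part of the job, put away out of reach)
- mill_bed (a point): the blue jar mill's bed: the point midway along and between its two free-turning black rollers, at the height where the axis of a jar lies that rests with its tyres on both rollers (81 mm above the worktop). y runs along the rollers, x across them, z up. Three jars fit end to end, within 108 mm of this point along y
- mill: the jar mill as a whole, fixed, 130 by 374 mm; origin on the worktop under mill_bed, same axes. Rollers 26 mm thick, 290 mm long, 56 mm apart between centres, their tops 63 mm above the worktop (18 mm below a resting jar's axis); beyond each end a plate 75 mm high, and beyond the -y plate a grey motor box 104 mm high
- soak_tray_in (a point): middle of the soak tray's inner floor, 4 mm above the worktop. The tray is an open grey plastic box, inside 217 mm along its x and 142 mm along its y, walls 4 mm thick and 50 mm high, fixed. Two jars fit side by side, lying with their axes along y
- soak_tray: the soak tray as a whole; origin on the worktop under its middle, axes as soak_tray_in
- glaze_pot_yellow: plastic pot with a yellow lid, 68 mm across, 43 mm high, origin under its middle: a bystander
- glaze_pot_green: plastic pot with a green lid, 62 mm across, 65 mm high, origin under its middle: a bystander
- tape_ring: roll of masking tape lying flat, 98 mm across, 24 mm high, origin under its middle: a bystander

How it is judged:
By the outcome, as a careful person would: the job done as asked, in the order asked, and still so for the second after the job is handed in, with the robot touching nothing.
It also fails if it takes over 72 s, if anything falls off the work surface, if the arm or the gripper's body presses on something with over 40 N, if the wrist force passes 120 N, or if a joint passes its speed limit or range.

ROBOT

A 6-joint arm with a two-finger parallel gripper is mounted at the origin on a cart in front of the work surface, level with it; the furniture and walls round the work are solid. World frame = base frame: x ahead of the robot, y to its left, z up, the work surface at z = 0. Lengths are in mm, angles in rad, forces in N, time in s.
With the tool pointing down it reaches from about 275 to 825 mm from the base axis. Payload 4.9 kg.
Tool frame: the origin (TCP) lies at the very end of the fingers, on their centre line; the grasp point (between the pads) lies 19 mm behind it; z points along the fingers, y is the line along which they close (so a half turn about z gives the same grasp; the last joint's range is limited). The gripper opens to 85 mm and grips with 20 to 120 N. Pads are 22 mm wide; open, the fingers measure 114 mm over their backs; the gripper's body (76 mm by 85 mm) begins 54 mm behind the grasp point. The pads swing forward as they close: fully open they stand 13 mm farther back than shut.
Start: joints at [-1.312, 0.326, -0.193, 1.052, 0, 1.437], TCP at [210.54, -508.125, 191.681] pointing down, gripper open.
Joint ranges: [-2.65, 2.65], [-0.97, 1.79], [-1.3, 1.35], [-1.93, 2.1], [-1.47, 1.37], [-3.14, 3.14]. Speed limits (rad/s): [2.57, 2.57, 3.14, 3.14, 3.14, 3.14].

INTERFACE

Orientations are given as [roll, pitch, yaw] about the fixed x, y, z axes, in that order (R = Rz(yaw) Ry(pitch) Rx(roll)).
In Python, from bench import bot, solve_ik, imaging gives the robot as it stands. Calls block until the motion is done:
- bot.move_ptp(position, orientation): joint-space move of the TCP to a pose.
- bot.movel(position, rot=None, max_speed=150, threshold=None): straight line of the TCP; rot=None keeps the orientation; max_speed is the mean speed in mm/s. With threshold (N) it stops when the force on the tool has changed by that much, and returns True; else False.
- bot.move_j(angles): joint-space move.
- bot.grip(opening, effort=None): opening from 0.0 (shut) to 1.0 (fully open); effort is the grip in N (None keeps the last); returns when the fingers have stopped.
- bot.dwell(seconds).
- solve_ik(position, orientation): joint angles nearest the present ones, or None.
- bot.get_state(): the state.
- imaging.capture(name): name is "scene" or "side" or "wrist"; returns the picture (400x640x3 uint8, blue, green, red); there is no depth.
- imaging.camera_model(name): a dict with "K" (3x3 intrinsics, pixels), "k1" (the pictures are not rectified: a ray, as slopes to the right and down, at radius r is drawn at 1 + k1 r^2 times it, then the intrinsics apply), "position" and "rotation" of the camera in the world. Camera axes: x right, y up, looking along -z (the intrinsics and any distortion apply to the point x, -y, -z); pixel columns grow to the right and rows downward; lengths in mm; the calibration is good to about 2 mm. A picture is of the moment at which its call begins: read the wrist's pose just before it. camera_model takes no time and is no camera call; for the wrist camera it gives the pose at the moment of the call.
A pose or a line that the arm cannot do raises bot.IKError and nothing moves.
- bot.sign_off(): hands the job in; it is judged then, once.
The state is a dict: "t": time; "qpos": joint angles; "joint_velocities": joint speeds; "effort": joint torques, N m; "tcp_pos": TCP position; "orientation": TCP orientation; "contact_force": force on the tool from outside, world axes, zero at the start; "wrist_torque": the same for the moment, N m; "opening": opening from 0.0 (shut) to 1.0 (fully open); "gripper_force": force on a finger pad.
Only numpy, scipy, OpenCV 4.12 (cv2) and the standard library are available. Lean on these libraries where they do the work, as an engineer would, in place of code of your own. Each camera call takes 0.05 s, during which the arm holds its last target. There are 200 camera calls.

## Working session

There is one attempt and no reset: what is moved stays moved. The work goes in short steps, each a Python script; the robot and the scene stay as the last script left them, time stands still between calls to the robot, and variables do not carry over. Pictures are saved under pics/ and viewed, at most 10 in all, crops included, and the job is handed in when it is done.

```bash
ls; mkdir -p pics; python3 - <<'E'
from bench import bot, imaging
import cv2, numpy as np
for n in ("scene","side"):
    im=imaging.capture(n); cv2.imwrite(f"pics/{n}0.png",im)
    m=imaging.camera_model(n); print(n,{k:np.round(v,3).tolist() for k,v in m.items()})
m=imaging.camera_model("wrist");print({k:np.round(v,3).tolist() for k,v in m.items()})
print(bot.get_state())
E
```

```text
pics
scene {'K': [[368.718, 0.0, 323.479], [0.0, 368.718, 201.725], [0.0, 0.0, 1.0]], 'k1': -0.074, 'position': [-550.546, 602.066, 730.212], 'rotation': [1.07, 0.017, -2.096]}
side {'K': [[460.046, 0.0, 327.029], [0.0, 460.046, 199.255], [0.0, 0.0, 1.0]], 'k1': -0.037, 'position': [-179.343, -1252.461, 618.044], 'rotation': [1.203, -0.005, -0.493]}
{'K': [[353.645, 0.0, 314.172], [0.0, 353.645, 207.915], [0.0, 0.0, 1.0]], 'k1': -0.023, 'position': [284.957, -476.866, 373.927], 'rotation': [-0.326, 0.001, -1.178]}
{'t': 0.1, 'qpos': array([-1.31219904e+00,  3.26864963e-01, -1.93425072e-01,  1.05198739e+00,
        4.90020128e-06,  1.43664252e+00]), 'joint_velocities': array([ 1.61062877e-03, -4.08863797e-04,  8.52516737e-04, -1.55547504e-03,
       -1.30063177e-06, -4.42441553e-04]), 'effort': array([ 7.94357329e-04, -4.44239402e+01,  2.63038212e+01,  7.92489824e-03,
       -1.01905948e-04,  1.14179096e-05]), 'tcp_pos': array([ 210.3984602 , -507.58075238,  191.00510735]), 'orientation': array([-3.14012552e+00, -2.02955321e-04,  3.92750946e-01]), 'contact_force': array([ 0.20335281,  0.08801403, -0.28550805]), 'wrist_torque': array([-0.02153352,  0.00882255,  0.01028758]), 'gripper_force': 0.0, 'opening': 1.005162451949327}
```

View pics/scene0.png

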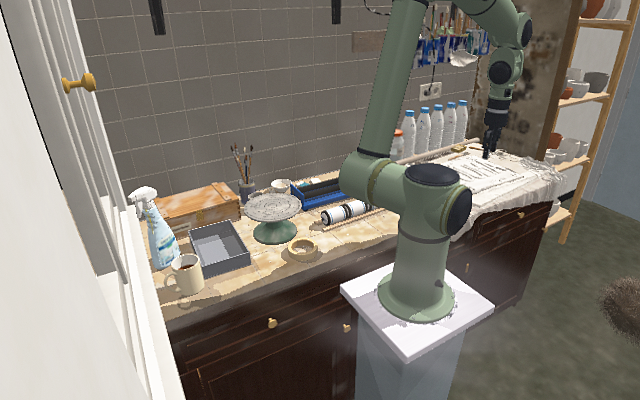

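View pics/side0.png

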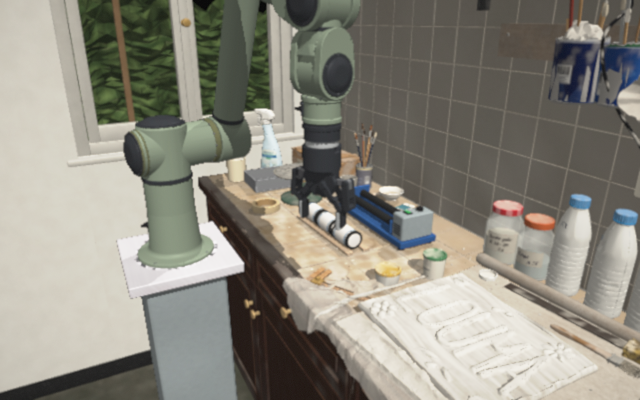

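The scene view shows the jar row around (345,211), the blue mill at (330,190), the tray at (220,247), the tape at (303,249) and a fixed cake stand at (273,215) between the tray and the mill. The side view shows the row from (308,208) to (355,240), the mill's motor box at (413,225), and the pots at (388,273) and (434,262).

```bash
cat > h.py <<'E'
import numpy as np, cv2
from scipy.spatial.transform import Rotation as Ro
from bench import bot, solve_ik, imaging
def rays(m,px):
    px=np.atleast_2d(np.array(px,float)); K=m["K"]
    d=(px-[K[0][2],K[1][2]])/[K[0][0],K[1][1]]; u=d.copy()
    for _ in range(20): u=d/(1+m["k1"]*(u**2).sum(1,keepdims=True))
    v=np.c_[u[:,0],-u[:,1],-np.ones(len(u))]
    return Rot(m).apply(v)
def Rot(m):
    r=np.array(m["rotation"]); return Ro.from_matrix(r) if r.shape==(3,3) else Ro.from_euler("xyz",r)
def plane(m,px,z):
    d=rays(m,px); p=np.array(m["position"]); return p+d*((z-p[2])/d[:,2])[:,None]
def proj(m,P):
    v=Rot(m).inv().apply(np.atleast_2d(P)-np.array(m["position"])); u=np.c_[v[:,0]/-v[:,2],-v[:,1]/-v[:,2]]
    u=u*(1+m["k1"]*(u**2).sum(1,keepdims=True)); K=np.array(m["K"]); return u*[K[0,0],K[1,1]]+K[:2,2]
def tri(m1,p1,m2,p2):
    d1=rays(m1,p1);d2=rays(m2,p2);o1,o2=np.array(m1["position"]),np.array(m2["position"]);out=[]
    for a,b in zip(d1,d2):
        s=np.linalg.lstsq(np.c_[a,-b],o2-o1,rcond=None)[0]; A=o1+a*s[0];B=o2+b*s[1]; out.append(np.r_[(A+B)/2,np.linalg.norm(A-B)])
    return np.array(out)
E
python3 - <<'E'
from h import *
np.set_printoptions(precision=0,suppress=True)
s=imaging.camera_model("scene");d=imaging.camera_model("side")
print("row scene",plane(s,[[322,216],[368,206]],31)[:,:2].tolist())
print("row side",plane(d,[[306,208],[355,240]],31)[:,:2].tolist())
print("mill scene",plane(s,[[300,200],[372,190]],40)); print("mill side box", plane(d,[[413,205]],104))
print("tray corners scene",plane(s,[[190,228],[235,219],[249,263],[203,277]],50))
print("tape",plane(s,[[303,250]],12),"stand",plane(s,[[273,207]],90),plane(s,[[276,235]],0))
print("pots",plane(d,[[388,270],[434,257]],40))
print(tri(s,[[273,215]],d,[[297,198]]))
E
```

```text
row scene [[468.2069105016666, 32.29613099179289], [439.88861550942, -155.89262951870091]]
row side [[443.0618825815087, 49.49700419369765], [461.53480288312244, -237.01298395191122]]
mill scene [[ 607.   52.   40.]
 [ 527. -240.   40.]]
mill side box [[ 662. -241.  104.]]
tray corners scene [[610. 479.  50.]
 [586. 324.  50.]
 [319. 368.  50.]
 [325. 505.  50.]]
tape [[340. 178.  12.]] stand [[527. 197.  90.]] [[485. 212.   0.]]
pots [[ 436. -437.   40.]
 [ 583. -438.   40.]]
[[496. 202.  38.  67.]]
```

```bash
python3 - <<'E'
from h import *
import pickle
D=[3.14159,0,0]; out={}
for n,p in dict(A=[570,-200,300],B=[570,-50,300],C=[500,330,300],T=[440,430,300]).items():
    bot.move_ptp(p,D); bot.dwell(.15)
    m=imaging.camera_model("wrist"); im=imaging.capture("wrist"); out[n]=(m,im); cv2.imwrite(f"pics/{n}.png",im)
    print(n,bot.get_state()["t"],bot.get_state()["qpos"].round(2))
pickle.dump(out,open("v.pkl","wb"))
cv2.imwrite("pics/AB.png",cv2.resize(np.vstack([out["A"][1],out["B"][1]]),None,fx=.75,fy=.75))
cv2.imwrite("pics/CT.png",cv2.resize(np.hstack([out["C"][1],out["T"][1]]),None,fx=.62,fy=.62))
E
```

```text
A 2.0667 [-0.46  0.39  0.17  1.36 -0.    2.68]
B 2.9167 [-0.22  0.33  0.08  1.33 -0.    2.92]
C 7.725 [ 0.46  0.38  0.16  1.35  0.   -2.68]
T 8.4667 [ 0.65  0.41  0.21  1.37 -0.   -2.49]
```

View pics/AB.png

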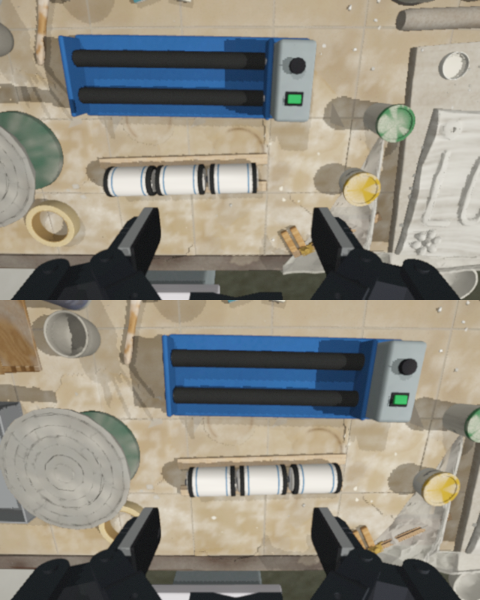

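View pics/CT.png

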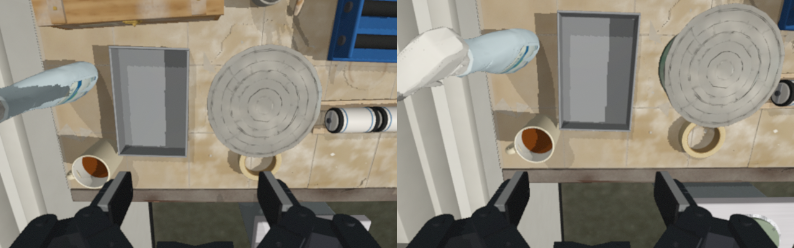

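The A/B views show three white jars with black tyres end to end: in A they are at about (175,240), (240,240) and (310,237), full-resolution. The mill lies above them (ahead in x), with two black rollers. C and T show the empty grey tray, with the stand between it and the row. Next I'll segment and triangulate.

```bash
cat > seg.py <<'E'
from h import *
import pickle
np.set_printoptions(precision=1,suppress=True)
v=pickle.load(open("v.pkl","rb"))
def blobs(mask,roi,amin):
    x0,y0,x1,y1=roi; z=np.zeros_like(mask); z[y0:y1,x0:x1]=mask[y0:y1,x0:x1]
    z=cv2.morphologyEx(z,cv2.MORPH_OPEN,np.ones((3,3),np.uint8))
    cs=[c for c in cv2.findContours(z,cv2.RETR_EXTERNAL,cv2.CHAIN_APPROX_NONE)[0] if cv2.contourArea(c)>amin]
    return sorted(cs,key=lambda c:c[:,0,0].mean())
def hsv(n): return cv2.cvtColor(v[n][1],cv2.COLOR_BGR2HSV)
def box(c):
    r=cv2.minAreaRect(c); return np.array(r[0]),np.array(r[1]),r[2]
E
python3 - <<'E'
from seg import *
R={"A":((120,200,360,280),(80,50,420,170)),"B":((235,600-400,480,280),(210,40,570,160))}
J={};L={}
for n,(rj,rm) in R.items():
    h=hsv(n)
    w=cv2.inRange(h,(0,0,120),(180,45,255)); cs=blobs(w,rj,300); print(n,"jar")
    for c in cs: print(*box(c), cv2.boundingRect(c))
    k=cv2.inRange(h,(0,0,0),(180,255,60)); rs=blobs(k,rm,900); print(n,"rollers")
    for c in rs: print(*box(c), cv2.boundingRect(c))
    b=cv2.inRange(h,(100,120,40),(125,255,255)); bl=blobs(b,rm,2000); print(n,"blue")
    for c in bl: print(*box(c), cv2.boundingRect(c), cv2.boxPoints(cv2.minAreaRect(c)).tolist())
for n,roi in dict(C=(160,60,310,260),T=(245,5,400,220)).items():
    h=hsv(n); g=cv2.inRange(h,(0,0,30),(180,50,200))
    for c in blobs(g,roi,3000):
        print(n,"tray",*box(c),cv2.boundingRect(c)); print(cv2.approxPolyDP(c,6,True)[:,0].tolist())
for n in "AB": cv2.imwrite(f"pics/{n}c.png",v[n][1][30:300])
cv2.imwrite("pics/ABc.png",np.vstack([v["A"][1][40:290,80:560],v["B"][1][40:290,160:640]]))
E
```

```text
A jar
[171.  248.5] [53. 56.] 90.0 (143, 222, 57, 54)
[238.  249.5] [59. 54.] 90.0 (211, 220, 55, 60)
[310.5 240. ] [44. 39.] 90.0 (291, 218, 40, 45)
A rollers
[225.   78.9] [256.4  22.7] 1.0463820695877075 (97, 66, 257, 27)
[228.  128.5] [246.3  21.3] 1.0511807203292847 (105, 116, 247, 26)
A blue
[226. 104.] [108. 292.] 90.0 (80, 50, 293, 109) [[80.0, 50.0], [372.0, 50.0], [372.0, 158.0], [80.0, 158.0]]
B jar
[284.5 248.5] [53. 45.] 90.0 (262, 222, 46, 54)
[354.5 249.5] [59.  45.7] 88.26429748535156 (331, 220, 47, 60)
[422.9 240.3] [44.7 40.7] 88.56790161132812 (402, 218, 42, 46)
[464.6 224.4] [50.  19.7] 84.80557250976562 (456, 200, 21, 51)
B rollers
[354.4 128.7] [247.2  21.2] 1.3639274835586548 (231, 116, 248, 27)
[356.9  79.5] [258.2  23.2] 1.3971812725067139 (228, 66, 259, 29)
B blue
[363.2 102. ] [294.1 108.3] 0.8916911482810974 (217, 46, 295, 113) [[215.35232543945312, 153.8654022216797], [217.03787231445312, 45.568687438964844], [511.0755920410156, 50.14515686035156], [509.3900451660156, 158.44186401367188]]
C tray [244.5 159.6] [195.9 134.7] 88.34451293945312 (175, 60, 135, 200)
[[309, 60], [300, 60], [299, 77], [175, 74], [189, 240], [180, 259], [199, 251], [301, 253], [309, 215]]
T tray [324. 112.] [214. 150.] 90.0 (249, 5, 151, 215)
[[390, 6], [379, 5], [377, 20], [368, 18], [373, 5], [351, 5], [362, 19], [258, 14], [261, 202], [251, 203], [249, 219], [263, 210], [377, 211], [380, 181], [399, 175], [385, 172], [395, 163], [381, 168], [387, 93], [399, 80]]
```

View pics/ABc.png

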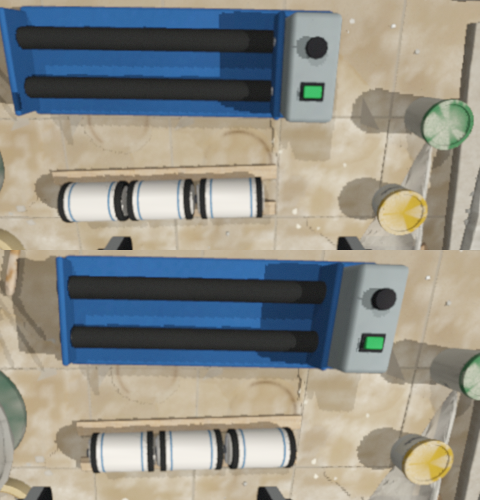

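```bash
cat > jars.py <<'E'
from seg import *
from scipy.ndimage import label
def find(n,x0,x1):
    h=hsv(n).astype(int); w=((h[...,2]>150)&(h[...,1]<45)).astype(np.uint8)
    mid=w[230:246]; col=(mid.mean(0)>.5)
    # blue trim lines: join gaps <=4
    c=cv2.morphologyEx(np.r_[col][None].astype(np.uint8)*255,cv2.MORPH_CLOSE,np.ones((1,5),np.uint8))[0]>0
    c[:x0]=0;c[x1:]=0
    lab,k=label(c); out=[]
    for i in range(1,k+1):
        s=np.where(lab==i)[0]
        if len(s)<30: continue
        a,b=s[0],s[-1]; rows=np.where(w[205:275,a+8:b-8].mean(1)>.5)[0]+205
        out.append((a-.5,b+.5,rows[0]-.5,rows[-1]+.5))
    return np.array(out)
E
python3 - <<'E'
from jars import *
a=find("A",135,350); b=find("B",245,460); print(a);print(b)
mA,mB=v["A"][0],v["B"][0]
cen=lambda q:np.c_[(q[:,0]+q[:,1])/2,(q[:,2]+q[:,3])/2]
if len(a)==len(b)==3:
    print("jars tri",tri(mA,cen(a),mB,cen(b)))
    for m,q in((mA,a),(mB,b)): print(plane(m,cen(q),45)); 
    print("ends tri",tri(mA,np.c_[a[:,0],cen(a)[:,1]],mB,np.c_[b[:,0],cen(b)[:,1]]),tri(mA,np.c_[a[:,1],cen(a)[:,1]],mB,np.c_[b[:,1],cen(b)[:,1]]))
# rollers: centre lines, same ends -> triangulate line by mid rows at given world y: compare plane z=50
def linept(n,roi):
    k=cv2.inRange(hsv(n),(0,0,0),(180,255,60)); c=blobs(k,roi,900)[0]
    z=np.zeros(k.shape,np.uint8); cv2.drawContours(z,[c],-1,255,-1); x,y,w,h=cv2.boundingRect(c)
    xs=np.arange(x+10,x+w-40); ys=[np.where(z[:,i])[0].mean() for i in xs]; return np.polyfit(xs,ys,1),(x,x+w)
for nm,ra,rb in(("far",(90,55,420,100),(220,55,500,105)),("near",(90,105,420,150),(220,105,500,150))):
    (pa,ea),(pb,eb)=linept("A",ra),linept("B",rb)
    for z in (40,50,60):
        A=plane(mA,[[u,np.polyval(pa,u)] for u in ea],z);B=plane(mB,[[u,np.polyval(pb,u)] for u in eb],z)
        print(nm,z,A[:,:2].ravel(),B[:,:2].ravel())
# box corners of blue frame, and stand/tray by hand
mC,mT=v["C"][0],v["T"][0]
for nm,c,t in (("tray",[[175,74],[304,77],[189,250],[301,253]],[[258,18],[387,20],[258,208],[378,211]]),):
    print(nm,tri(mC,c,mT,t)); print(plane(mC,c,50),plane(mT,t,50))
E
```

```text
[[143.5 193.5 224.5 261.5]
 [211.5 262.5 222.5 271.5]
 [284.5 336.5 220.5 258.5]]
[[255.5 306.5 224.5 261.5]
 [325.5 376.5 222.5 271.5]
 [398.5 449.5 220.5 258.5]]
jars tri [[ 457.    -8.    54.2    0.6]
 [ 453.8 -100.3   60.     0.4]
 [ 462.4 -196.7   55.8    0.2]]
[[ 452.5   -3.8   45. ]
 [ 446.5  -96.6   45. ]
 [ 457.5 -196.6   45. ]]
[[ 453.1   -7.1   45. ]
 [ 447.  -102.    45. ]
 [ 457.8 -200.4   45. ]]
ends tri [[ 456.7   25.9   53.5    0.6]
 [ 454.   -66.8   60.3    0.5]
 [ 463.1 -162.7   57.1    0.3]] [[ 457.4  -41.8   55.3    0.5]
 [ 453.7 -133.8   60.     0.3]
 [ 461.9 -230.9   54.9    0.2]]
far 40 [ 665.    55.8  659.4 -248.9] [ 665.1   49.2  659.  -257.9]
far 50 [ 664.7   50.   659.2 -247.8] [ 664.7   46.9  658.8 -253.2]
far 60 [ 664.4   44.2  659.  -246.8] [ 664.4   44.6  658.7 -248.6]
near 40 [ 607.7   56.7  601.6 -248.3] [ 607.8   49.9  601.4 -256.4]
near 50 [ 608.7   50.9  602.7 -247.3] [ 608.8   47.6  602.5 -251.8]
near 60 [ 609.6   45.1  603.8 -246.2] [ 609.8   45.3  603.6 -247.2]
tray [[597.3 490.9  45.2   1.2]
 [596.1 342.5  26.8   3.8]
 [371.4 502.1  41.    2. ]
 [372.8 346.7  55.1   0.2]]
[[597.6 489.5  50. ]
 [593.8 340.8  50. ]
 [374.8 498.2  50. ]
 [370.4 346.9  50. ]] [[596.  489.9  50. ]
 [593.9 347.8  50. ]
 [375.3 501.1  50. ]
 [370.9 345.7  50. ]]
```

```bash
python3 - <<'E'
from seg import *
a=v["C"][1][50:270,150:560];t=v["T"][1][0:250,220:640]
a=cv2.resize(a,None,fx=1.4,fy=1.3);t=cv2.resize(t,(a.shape[1],300))
cv2.imwrite("pics/CTc.png",np.vstack([a,t])); print(a.shape)
E
```

```text
(286, 574, 3)
```

View pics/CTc.png

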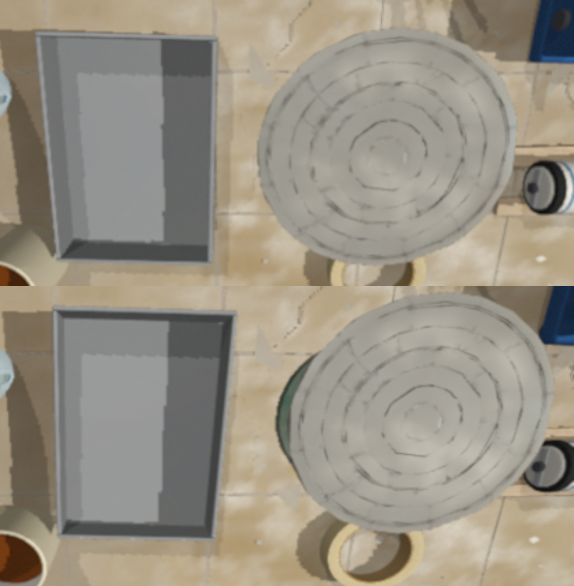

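The second crop shows the tray rim corners clearly, in C at about (177,75), (305,80), (302,251) and (189,249). Next I'll refine the jar silhouette rows and compute the tray and stand positions.

```bash
python3 - <<'E'
from jars import *
h=hsv("A")
for c in (168,238,310): print(c,[tuple(x) for x in h[212:272:2,c][:,1:].tolist()])
mC,mT=v["C"][0],v["T"][0]; mA,mB=v["A"][0],v["B"][0]
c=[[177,75],[305,80],[302,251.5],[188.6,249]];t=[[260.2,19.2],[392,21.7],[375.8,209],[261.7,207.5]]
T=tri(mC,c,mT,t);print(T,T.mean(0)); 
# stand plate edges: C crop left (258,155) right(516,150) ; T left (300,425) right (552,390)
c=[[150+516/1.4,50+150/1.3],[150+390/1.4,50+157/1.3],[150+258/1.4,50+155/1.3]];t=[[220+552/1.367,(390-286)/1.2],[220+421/1.367,(420-286)/1.2],[220+300/1.367,(425-286)/1.2]]
print("stand",tri(mC,c,mT,t))
# pots, tape (B/A) coarse
print("pots",tri(mA,[[80+447,40+124],[80+402,40+210]],mB,[[160+480,40+126],[160+426,40+210]]))
E
```

```text
168 [(63, 206), (60, 205), (67, 180), (71, 147), (68, 147), (42, 140), (19, 151), (17, 170), (14, 184), (14, 195), (15, 206), (13, 216), (12, 225), (13, 233), (12, 236), (12, 237), (13, 238), (12, 239), (13, 240), (13, 240), (13, 239), (13, 236), (13, 230), (13, 222), (16, 205), (58, 176), (67, 178), (62, 188), (62, 192), (61, 191)]
238 [(63, 211), (67, 184), (71, 144), (69, 144), (34, 137), (14, 150), (17, 168), (14, 183), (16, 195), (15, 206), (15, 218), (12, 227), (13, 236), (12, 240), (12, 241), (13, 241), (13, 240), (13, 241), (13, 242), (13, 241), (13, 238), (12, 231), (13, 224), (16, 209), (45, 186), (51, 184), (52, 183), (53, 188), (49, 201), (49, 202)]
310 [(69, 188), (71, 154), (74, 149), (42, 140), (17, 149), (16, 171), (15, 184), (14, 195), (15, 207), (13, 215), (13, 224), (12, 233), (12, 239), (12, 242), (13, 242), (13, 241), (13, 242), (12, 242), (13, 241), (13, 238), (12, 232), (13, 224), (15, 208), (40, 178), (45, 181), (45, 180), (44, 192), (45, 198), (46, 199), (45, 198)]
[[596.1 488.5  45.5   1.3]
 [591.8 340.5  45.3   2.7]
 [369.7 346.5  41.6   2.4]
 [379.  495.4  57.2   1.4]] [484.2 417.7  47.4   1.9]
stand [[519.  142.3 154.3  17.2]
 [498.4 206.6 109.3   3.3]
 [499.3 307.  126.2   6.7]]
pots [[ 559.1 -472.8   42.     1.6]
 [ 435.9 -437.    34.2    0.3]]
```

```bash
cat > act.py <<'E'
from h import *
np.set_printoptions(precision=3,suppress=True)
JY=[-7.5,-101.7,-196.0]; TY=-np.pi/2
def ori(dyaw=0,tilt=0):
    return (Ro.from_euler("x",tilt)*Ro.from_euler("xyz",[np.pi,0,TY+dyaw])).as_euler("xyz")
def read():
    bot.dwell(.35); q=[]
    for _ in range(6):
        s=bot.get_state(); q.append(np.r_[s["contact_force"],s["wrist_torque"]]); bot.dwell(.03)
    return np.mean(q,0)
def st(tag=""):
    s=bot.get_state(); print(tag,"t",round(s["t"],1),"tcp",s["tcp_pos"].round(1),"op",round(s["opening"],3),"gf",round(s["gripper_force"],1),"F",s["contact_force"].round(1))
def pick(i,zt=18):
    y=JY[i]; x=450.3-.026*(y+101.7)
    bot.move_ptp([x,y,130],ori(.026)); bot.grip(1.0)
    if bot.movel([x,y,zt],max_speed=120,threshold=15): st("STOPPED"); bot.movel([x,y,130]); raise SystemExit
    bot.grip(0.3,80); st("gripped")
    bot.movel([x,y,zt+15],max_speed=60); bot.movel([x,y,240],max_speed=250); st("lifted")
def feel(i):
    y=JY[i]; x=450.3-.026*(y+101.7); r=[]
    for a in (.62,-.62):
        bot.move_ptp([x,y,240],ori(.026,a)); bot.dwell(.35)
        bot.move_ptp([x,y,240],ori(.026)); r.append(read()); print(a,r[-1])
    print("diff",r[0]-r[1]); st("felt")
E
python3 - <<'E'
from act import *
for p in ([450,0,240],[450,-196,240]):
    for a in (0,.62,-.62): print(p,a,solve_ik(p,ori(.026,a)))
pick(0); feel(0)
cv2.imwrite("pics/p1.png",imaging.capture("side"))
E
```

```text
[450, 0, 240] 0 [-0.164  0.109 -0.347  1.115  0.    -1.761]
[450, 0, 240] 0.62 [-0.567  0.314 -0.272  1.351  0.512 -2.261]
[450, 0, 240] -0.62 [ 0.267  0.273 -0.315  1.17  -0.595 -1.273]
[450, -196, 240] 0 [-0.561  0.187 -0.254  1.13   0.    -2.158]
[450, -196, 240] 0.62 [-0.844  0.54   0.064  1.585  0.396 -2.541]
[450, -196, 240] -0.62 [-0.157  0.131 -0.493  0.836 -0.611 -1.789]
gripped t 12.1 tcp [447.9  -7.5  18. ] op 0.3 gf 0.0 F [0.2 0.2 0.8]
lifted t 13.5 tcp [447.   -7.4 238.7] op 0.299 gf 0.0 F [-0.2  0.7 -0.4]
0.62 [-0.045  0.084  0.022  0.001 -0.023 -0.016]
-0.62 [-0.012 -0.413 -0.303  0.012 -0.018 -0.018]
diff [-0.033  0.496  0.325 -0.01  -0.005  0.002]
felt t 17.6 tcp [447.8  -7.1 239.8] op 0.3 gf 0.0 F [-0.5 -0.3 -0. ]
```

```bash
python3 - <<'E'
from h import *
im=cv2.imread("pics/p1.png")[120:300,220:460]; cv2.imwrite("pics/p1c.png",cv2.resize(im,None,fx=2.5,fy=2.5,interpolation=cv2.INTER_CUBIC))
E
```

```text
(no output)
```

View pics/p1c.png

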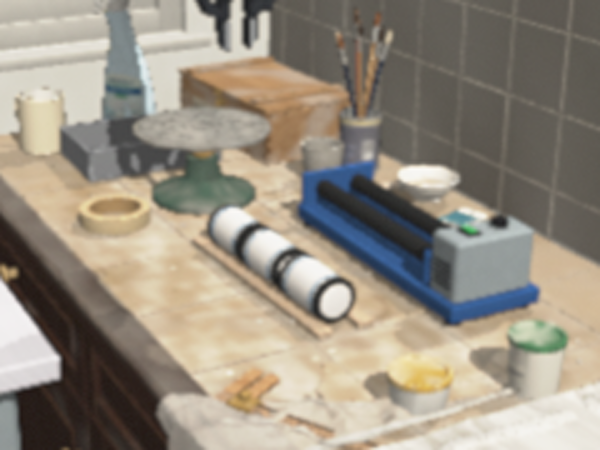

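```bash
python3 - <<'E'
from act import *
s=bot.get_state(); print(s["orientation"],s["qpos"],s["opening"])
m=imaging.camera_model("wrist"); w=imaging.capture("wrist"); d=imaging.camera_model("side"); im=imaging.capture("side")
print("tcp in wrist",proj(m,s["tcp_pos"]),"tcp in side",proj(d,s["tcp_pos"]))
P=np.array([[450.3-.026*(y+101.7),y,31] for y in JY]); pw=proj(m,P); ps=proj(d,P); print(pw,ps)
for p in pw: cv2.drawMarker(w,tuple(int(q) for q in p),(0,0,255),0,12)
for p in ps: cv2.drawMarker(im,tuple(int(q) for q in p),(0,0,255),0,6)
c=cv2.resize(im[60:300,200:460],None,fx=400/240,fy=400/240); out=np.hstack([w,c]); out=cv2.resize(out,None,fx=800/out.shape[1],fy=800/out.shape[1]); cv2.imwrite("pics/chk.png",out)
E
```

```text
[ 3.141 -0.    -1.544] [-0.181  0.105 -0.352  1.115 -0.    -1.779] 0.30036629038684515
tcp in wrist [[311.456 243.451]] tcp in side [[314.504 151.847]]
[[312.681 166.327]
 [312.611  77.404]
 [312.534 -25.953]] [[314.878 213.541]
 [329.226 223.785]
 [345.197 235.186]]
```

View pics/chk.png

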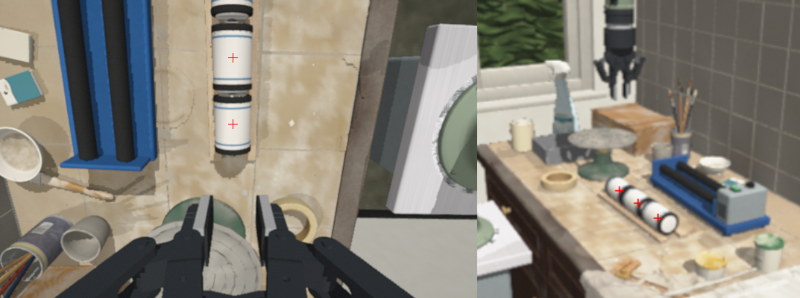

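The jar markers sit on the jars, so their positions are right. The fingertips, however, appear about 20 px above the projected TCP in the side view, at about (315,133), so they closed above the jar. I'll measure the real tip height by touching the bare worktop.

```bash
python3 - <<'E'
from act import *
bot.move_ptp([375,-100,60],ori()); st()
print(bot.movel([375,-100,-45],max_speed=50,threshold=5)); st("touch")
m=imaging.camera_model("wrist"); w=imaging.capture("wrist"); d=imaging.camera_model("side"); im=imaging.capture("side"); s=bot.get_state()
print(proj(m,s["tcp_pos"]),proj(d,s["tcp_pos"]),s["orientation"])
bot.movel([375,-100,60],max_speed=150); st()
p=proj(d,s["tcp_pos"])[0].astype(int); c=im[p[1]-75:p[1]+45,p[0]-75:p[0]+75]
cv2.imwrite("pics/touch.png",np.hstack([cv2.resize(w[180:400,160:480],(400,275)),cv2.resize(c,(400,320))[:275]])); print(p)
E
```

```text
t 18.6 tcp [ 376.4 -100.5   60.9] op 0.3 gf 0.0 F [ 1.  -0.5  0.7]
True
touch t 20.4 tcp [ 375.  -100.   -39.7] op 0.298 gf 3.8 F [-0.9  0.2  7.5]
[[311.495 243.522]] [[307.511 248.991]] [ 3.141  0.    -1.571]
 t 21.3 tcp [374.5 -99.8  59.4] op 0.305 gf 0.0 F [ 0.3  0.1 -0.4]
[307 248]
```

View pics/touch.png

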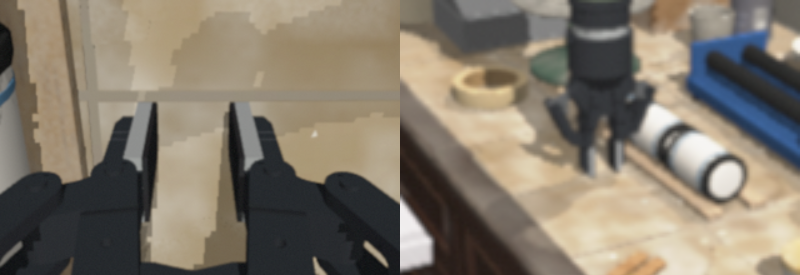

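The fingertips touch the worktop at a reported TCP z of about −39.5 mm, so the real tips end 39 mm behind the stated TCP. The side view agrees that the offset lies along z only. I'll correct for it and pick again.

```bash
sed -i 's/zt=18/zt=-24/; s/x,y,130/x,y,45/g; s/max_speed=120/max_speed=100/; s/x,y,240\]/x,y,200]/g; s/zt+15\],max_speed=60/zt+12],max_speed=60/' act.py
python3 - <<'E'
from act import *
pick(0); feel(0)
E
```

```text
gripped t 23.7 tcp [451.   -7.7 -22.7] op 0.61 gf 83.3 F [3.9 1.1 6. ]
lifted t 25.1 tcp [446.5  -7.3 198.5] op 0.613 gf 84.5 F [ 0.2  0.1 -6.2]
0.62 [-0.293 -0.031 -4.581  0.06   0.005  0.017]
-0.62 [ 0.19   0.239 -5.138 -0.036 -0.001 -0.015]
diff [-0.483 -0.27   0.557  0.097  0.006  0.032]
felt t 29.2 tcp [447.8  -7.1 199.8] op 0.615 gf 86.5 F [ 0.1  0.2 -4.9]
```

Jar 1's moment differs by 0.097 N m between the two ends, so its slug is loose. It goes on the mill.

```bash
cat >> act.py <<'E'
def put(x,y,zf,dyaw,zabove):
    bot.move_ptp([x,y,zabove],ori(dyaw)); bot.dwell(.1)
    bot.movel([x,y,zf+8],max_speed=100); bot.dwell(.1); st("near")
    print(bot.movel([x,y,zf-5],max_speed=25,threshold=4)); st("down")
    bot.grip(.78); st("open"); z=bot.get_state()["tcp_pos"][2]
    bot.movel([x,y,z+75],max_speed=200)
def mill(s): put(633.8+.0198*s,-100.5+s,26,-.0198,60)
def tray(k): put(484.2+k*50,418.5,-22.5,TRY,75)
TRY=0.0
E
python3 - <<'E'
from act import *
mill(50); cv2.imwrite("pics/m1.png",imaging.capture("wrist"))
pick(1); feel(1)
E
```

```text
near t 30.8 tcp [635.3 -50.6  34.9] op 0.609 gf 86.4 F [-1.2  0.8 -4. ]
True
down t 31.1 tcp [635.9 -50.7  27.8] op 0.61 gf 87.4 F [ 0.  -0.4  3.5]
open t 31.4 tcp [633.7 -50.3  26. ] op 0.783 gf 0.0 F [-0.3  0.3 -0.2]
gripped t 34.4 tcp [ 453.8 -102.1  -22.5] op 0.612 gf 83.0 F [4.5 1.7 5.7]
lifted t 35.8 tcp [ 449.1 -101.3  198.5] op 0.61 gf 84.4 F [-1.1 -0.3 -3.9]
0.62 [ 0.216 -0.222 -4.462  0.043 -0.013  0.009]
-0.62 [ 0.212 -0.065 -4.284 -0.086 -0.02   0.009]
diff [ 0.004 -0.157 -0.178  0.129  0.007 -0.   ]
felt t 39.9 tcp [ 450.3 -101.3  199.9] op 0.611 gf 86.9 F [ 0.2  0.1 -4.3]
```

Jar 2 differs by 0.129 N m, so its slug is loose too. It goes on the mill, then I'll feel jar 3.

```bash
python3 - <<'E'
from act import *
mill(-53)
pick(2); feel(2)
E
```

```text
near t 41.4 tcp [ 633.2 -153.7   35. ] op 0.608 gf 86.7 F [ 0.6 -1.3 -4.3]
True
down t 41.8 tcp [ 633.9 -153.8   27.9] op 0.613 gf 87.7 F [0.6 0.8 3.7]
open t 42.0 tcp [ 631.9 -153.2   26.1] op 0.776 gf 0.0 F [ 0.  -0.2 -0.6]
gripped t 44.9 tcp [ 456.6 -196.6  -22.3] op 0.612 gf 83.0 F [5.1 1.4 5.4]
lifted t 46.3 tcp [ 451.7 -195.4  198.5] op 0.611 gf 84.4 F [-0.2  0.7 -4.5]
0.62 [ 0.175 -0.056 -4.729 -0.004 -0.021  0.012]
-0.62 [ 0.295  0.283 -4.621 -0.007  0.033 -0.011]
diff [-0.119 -0.338 -0.108  0.003 -0.053  0.024]
felt t 50.4 tcp [ 452.8 -195.6  200. ] op 0.611 gf 84.7 F [-0.7  0.4 -3.6]
```

Jar 3 differs by only 0.003 N m, so it is set solid. It goes in the tray, carried high over the stand.

```bash
python3 - <<'E'
from act import *
put(484.2,418.5,-22.5,-.029,200)
bot.movel([484.2,418.5,180],max_speed=250); 
mt=imaging.camera_model("wrist"); t=imaging.capture("wrist")
bot.move_ptp([520,60,230],ori()); bot.dwell(.1); w=imaging.capture("wrist"); s=imaging.capture("scene"); st("end")
m=imaging.camera_model("wrist")
for p in ([634.8,-50.5,81],[632.7,-153.5,81]): cv2.drawMarker(w,tuple(int(q) for q in proj(m,p)[0]),(0,0,255),0,10)
cv2.imwrite("pics/final.png",np.vstack([np.hstack([cv2.resize(w,(480,300)),cv2.resize(s[150:290,180:400],(320,300))]),cv2.resize(t,(800,500))[:299]]))
E
```

```text
near t 55.1 tcp [484.5 418.7 -14.1] op 0.614 gf 84.7 F [-0.3  0.  -4.7]
True
down t 55.5 tcp [484.6 418.8 -20. ] op 0.613 gf 85.7 F [-0.8  0.4  5.2]
open t 55.7 tcp [483.2 417.9 -21.6] op 0.781 gf 0.0 F [-0.3 -0.1 -0. ]
end t 58.5 tcp [520.   61.  229.7] op 0.78 gf 0.0 F [-0.2  0.5  0.4]
```

View pics/final.png

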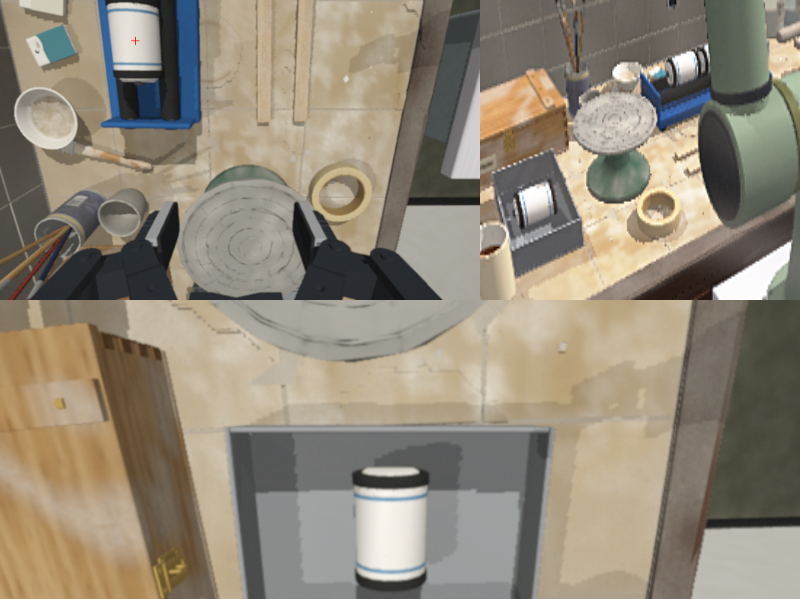

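The final view shows the first jar between the rollers at its marker (135,41), with the second beside it in the scene view at (705,60). Jar 3 lies in the tray at (390,525), and the tape hasn't moved. The gripper is clear.

```bash
python3 -c "
from bench import bot
print(bot.sign_off())"
```

```text
the job is handed in; nothing more can be done
None
```

Job handed in at about 58.5 s: jars 1 and 2 have sliding slugs and lie on the mill between its rollers, and jar 3 is set solid and lies in the soak tray; the tape was seen in place, and the pots, never approached, were not checked at the end.

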